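Charge the bottle-top dispenser over a casserole and hold

TASK

Take the porcelain casserole (the small dish with the straight handle) out of the crate of washed labware and stand it on the bench, centred under the spout of the bottle-top dispenser. Then pull the dispenser's knob up against its return spring until the index tab is level with the dose clip, and finish still holding it steady there, ready for the shot. Leave the dose clip where it is set and do not knock over any other ware or shift what stands on the bench.

Things in the scene. Friction and masses are not known exactly. Their poses are not given: they have to be found in the camera images.
- casserole_mid (a point): Casserole: loose white porcelain dish, round, 72 mm across the rim, 46 mm across the foot, 42 mm high, about 130 g, with a straight handle. This point is on the dish's axis, half-way up (21 mm above its foot). z up; the handle runs along the dish's -x. It starts upright in the crate, whose floor is 5 mm above the bench, in the left or the right half; all the other ware in the crate is without a handle.
- casserole_grip (a point): Grip point of the casserole, the middle of its handle: 68 mm from the dish's axis, 30 mm above its foot. The handle is a level bar 14 mm wide and 12 mm high, from 34 to 112 mm from the axis. Same axes as the dish; the handle points along -x.
- spout_tip (a point): Mouth of the dispenser's spout, pointing down, 114 mm above the bench and 110 mm out from the dispenser's vertical axis. The spout is an 8 mm tube that leaves the dispenser level at 153 mm height and bends down at its end, so the dish (42 mm high) has to come in from the side below it. Axes of the dispenser: z up, the spout points along -x. The dispenser stands on a round base of 52 mm radius, bolted to the bench.
- knob_mid (a point): Centre of the dispenser's pull knob (half-way up): a ribbed upright grey cylinder 33 mm in diameter and 35 mm high on top of the piston rod, on the dispenser's vertical axis. Its centre is 266.5 mm above the bench when the piston is home. The barrel below it is 29 mm in diameter (34 mm at its top flange, at 247 mm).
- piston: The piston: pull knob, steel rod and index in one; it slides straight up out of the barrel, 0 to 66 mm. Origin at the centre of the knob's underside, 249 mm above the bench when home (start). The inner spring pulls it back down: about 5 N at home (with the weight), about 13 N when drawn 55 mm; let go, it runs home.
- dose_clip (a joint): Setting of the dose clip, as a length: how far (m) the piston must be drawn up from home until its index is level with the clip. Set between 0.025 and 0.055 m, differently each time. The clip is a stiff friction fit on the barrel, does not stop the piston, and must stay as set.
- index (a point): Index: small steel tab of the piston, 3 mm thick, that sticks out of the barrel's slot on the side away from the spout, 21 mm from the axis; 176 mm above the bench when home; it rises with the knob.
- clip_mark (a point): Mark of the dose clip: the level of the two thin blades, 2 mm thick, either side of the slot, 21 mm from the dispenser's axis on the side away from the spout (the clip is an aluminium ring 35 mm across and 8 mm high round the barrel).
- casserole: The casserole; origin at the centre of its foot, handle along -x.
- crate: Grey open crate of washed labware, fixed, 270 x 360 mm outside (x, y), 60 mm high, walls and floor 5 mm; origin at the centre of its underside.
- mortar: White porcelain mortar without handle, 84 mm across, 48 mm high, in the other half of the crate; origin under its foot.
- beaker: Small glass beaker, 40 mm across, 50 mm high, in the crate; origin under its foot.
- weighing_bottle: Small stoppered glass bottle, 35 mm across, 53 mm high, in a corner of the crate; origin under its foot.
- crucible: Small white crucible, 34 mm across, 30 mm high, in a corner of the crate; origin under its foot.
- flask: Stoppered conical glass flask, 80 mm across, 132 mm high, loose on the bench; origin under its foot.
- tip_box: Orange pipette tip box with clear lid, 85 x 125 x 67 mm, loose on the bench; origin under its foot.
- reagent: Amber reagent bottle, red cap, 62 mm across, 135 mm high, loose on the bench; origin under its foot.
Mind the look-alikes: they are no part of the job. Leave any black or blue look-alike of the casserole alone.

How it is judged:
By the outcome, as a careful person would: the job done as asked, in the order asked, and still so for the second after the job is handed in, while the arm keeps its last pose, push and grip.
It also fails if it takes over 51 s, if anything falls off the work surface, if the arm or the gripper's body presses on something with over 40 N, if the wrist force passes 120 N, or if a joint passes its speed limit or range.

ROBOT

A 6-joint arm with a two-finger parallel gripper is mounted at the origin on the work surface. World frame = base frame: x ahead of the robot, y to its left, z up, the work surface at z = 0. Lengths are in mm, angles in degrees, forces in N, time in s.
With the tool pointing down it reaches from about 350 to 850 mm from the base axis. Payload 8.1 kg.
Tool frame: the origin (TCP) lies where the fingers leave the gripper's body, on its centre line; the fingertips stand 73 mm ahead of it and the grasp point (between the pads) lies 54 mm ahead of it; z points along the fingers, y is the line along which they close (so a half turn about z gives the same grasp; the last joint's range is limited). The gripper opens to 85 mm and grips with 20 to 120 N. Pads are 22 mm wide; open, the fingers measure 114 mm over their backs; the gripper's body (76 mm by 85 mm) begins 54 mm behind the grasp point. The pads swing forward as they close: fully open they stand 13 mm farther back than shut.
Start: joints at [-72.216, 7.471, 85.268, -0, 87.261, -4.893], TCP at [231.348, -553.61, 303.892] pointing down, gripper open.
Joint ranges: [-169.43, 169.43], [-51.17, 129.36], [1.28, 143.12], [-76.62, 256.62], [0, 156.53], [-152.29, 152.29]. Speed limits (degrees/s): [136.94, 136.94, 159.86, 180, 180, 180].

INTERFACE

Orientations are given as [roll, pitch, yaw] about the fixed x, y, z axes, in that order (R = Rz(yaw) Ry(pitch) Rx(roll)).
In Python, from bench import sense, optics, r gives the robot as it stands.
- The arm moves only by the tool servo_tool, never from a script. Its argument "plan" is a list that holds one entry, the list of rows, each a list of 5 numbers: the shift along the world's x, y, z in m, then the turn about the world's z in degrees, then the finger opening in m, from 0 to 0.0854. A call has 1 to 10 rows; each row shifts and turns the commanded pose from where the row before left it; what a row does not reach is not made up. A row lasts 1/10 s, in which the tool goes at most 50 mm and 8.59 degrees, less where a joint would pass 70% of its speed; a pose out of reach is approached as far as the arm can. A call is refused whole if a number of a shift passes 0.05 or a number of a turn 8.59, either way. A call with a gripper value outside its range is refused whole. The fingers move at their own pace and stop on an object; "force" is the grip in N (left out, the last holds). Time passes only in rows, so rows that do not move let the fingers close. It gives the time, the measured TCP pose, the force, the opening and the grip force at its end, in the units of the state.
- sense(): the state, without advancing time (a new reading comes with each control period).
- optics.snapshot(name): name is "scene" or "top" or "wrist"; returns a dict with "frame" (420x560x3 uint8, blue, green, red), "fx", "fy", "cx", "cy" (pixels), "cam_to_world" (4x4, takes a point from camera to world coordinates). Camera axes: x right, y down, z forward; pixel columns grow to the right and rows downward; lengths in mm; the calibration is good to about 2 mm. A picture is of the moment at which its call begins. There is no depth.
- r.hand_in(): hands the job in; it is judged then, once.
The state is a dict: "time": time; "joint_pos": joint angles; "qd": joint speeds; "joint_efforts": joint torques, N m; "tool_pos": TCP position; "tcp_rot": TCP orientation; "ft_force": force on the tool from outside, world axes, zero at the start; "wrist_torque": the same for the moment, N m; "finger_gap": finger opening in mm; "grip_force": force on a finger pad.
Only numpy, scipy, OpenCV 4.12 (cv2) and the standard library are available. Lean on these libraries where they do the work, as an engineer would, in place of code of your own. Each camera call takes 0.05 s, during which the arm holds its last target. There are 200 camera calls.

## Working session

There is one attempt and no reset: what is moved stays moved. The work goes in short steps, Python scripts to look and compute and a tool call to move; the robot and the scene stay as the last step left them, time stands still between calls to the robot, and variables do not carry over. Pictures are saved under pics/ and viewed, at most 10 in all, crops included, and the job is handed in when it is done.

Besides the shell and the picture viewer there is one more tool, called after "Request:" as name([rows], argument=value, ...), one row to a line, values as JSON. servo_tool: Moves the arm, as the interface text tells. Its arguments: {"type":"object","properties":{"plan":{"type":"array"},"force":{"type":"number"}},"required":["plan"]}

```bash
mkdir -p pics; cat > h.py <<'E'
import numpy as np, cv2
from bench import sense, optics, r
def snap(name,fn):
    s=optics.snapshot(name); cv2.imwrite(f'pics/{fn}.png',s['frame']); np.savez(f'pics/{fn}.npz',**{k:s[k] for k in('fx','fy','cx','cy','cam_to_world')}); return s
def ray(fn,u,v):
    s=np.load(f'pics/{fn}.npz'); T=s['cam_to_world']
    d=T[:3,:3]@np.array([(u-s['cx'])/s['fx'],(v-s['cy'])/s['fy'],1.]); return T[:3,3],d/np.linalg.norm(d)
def atz(fn,u,v,z):
    o,d=ray(fn,u,v); return (o+d*(z-o[2])/d[2]).round(1)
def proj(fn,p):
    s=np.load(f'pics/{fn}.npz'); T=s['cam_to_world']; c=T[:3,:3].T@(np.array(p)-T[:3,3])
    return (np.array([s['fx']*c[0]/c[2]+s['cx'],s['fy']*c[1]/c[2]+s['cy']])).round(1)
E
python3 - <<'E'
from h import *
a=snap('top','top0');b=snap('scene','sc0')
for s in(a,b):print(s['cam_to_world'].round(3),s['fx'])
cv2.imwrite('pics/both.png',cv2.resize(np.vstack([a['frame'],b['frame']]),None,fx=.71,fy=.71))
print(sense())
E
```

```text
[[ 9.000000e-03 -9.970000e-01  7.200000e-02  3.825310e+02]
 [-1.000000e+00 -7.000000e-03  1.600000e-02  3.396600e+01]
 [-1.500000e-02 -7.200000e-02 -9.970000e-01  1.784505e+03]
 [ 0.000000e+00  0.000000e+00  0.000000e+00  1.000000e+00]] 502.7364240680175
[[ 5.000000e-01  7.410000e-01 -4.490000e-01  1.111281e+03]
 [ 8.660000e-01 -4.190000e-01  2.730000e-01 -3.584280e+02]
 [ 1.500000e-02 -5.250000e-01 -8.510000e-01  1.387568e+03]
 [ 0.000000e+00  0.000000e+00  0.000000e+00  1.000000e+00]] 527.1394045467553
{'time': 0.1, 'joint_pos': array([-7.22174212e+01,  7.51016964e+00,  8.53230771e+01,  1.52602644e-03,
        8.72607209e+01, -4.89337392e+00]), 'qd': array([ 0.07626081, -0.0733332 , -0.10372407, -0.04440751,  0.13049008,
       -0.04119147]), 'joint_efforts': array([ 6.85845844e-04, -5.70949101e+01, -5.01943016e+01, -2.90573544e-04,
        8.08326731e-03, -6.68429971e-05]), 'tool_pos': array([ 231.22331893, -553.25809874,  302.95523952]), 'tcp_rot': array([-1.79906505e+02, -9.53420257e-03,  2.26758708e+01]), 'ft_force': array([ 0.7904788 ,  0.23384019, -0.35353239]), 'wrist_torque': array([ 0.02764587, -0.07091606, -0.01657614]), 'grip_force': 0.0, 'finger_gap': 85.39646945004414}
```

View pics/top0.png

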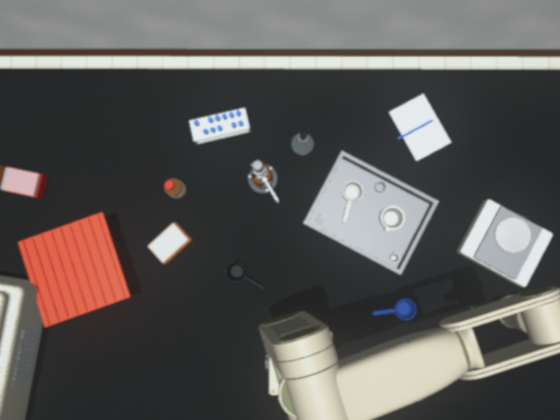

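View pics/sc0.png

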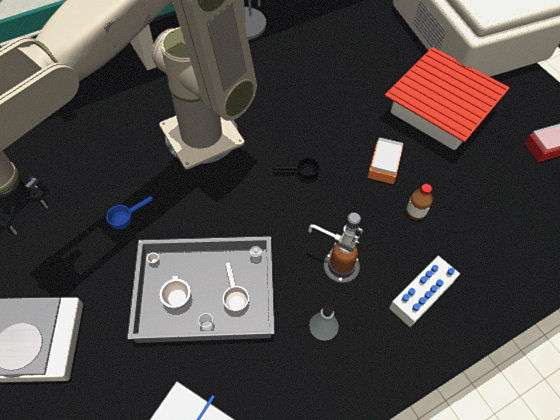

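The top view shows these candidates for the casserole:
- White dish at (352,190), with a straight handle running to (346,218).
- White mortar at (392,217), no straight handle.
- Black look-alike at (237,271).
- Blue look-alike at (405,309).

In the scene view, the white casserole is at (236,298) and the dispenser at (343,255). I choose the white handled dish in the crate and will check it in a close crop.

```bash
python3 - <<'E'
from h import *
a=cv2.imread('pics/top0.png')[130:280,230:430];b=cv2.imread('pics/sc0.png')[200:350,200:400]
cv2.imwrite('pics/crop1.png',np.hstack([cv2.resize(x,None,fx=2,fy=4,interpolation=3) if 0 else cv2.resize(x,(400,300),interpolation=2) for x in(a,b)]))
a=cv2.resize(cv2.imread('pics/top0.png')[150:230,240:400],(800,400),interpolation=2)
cv2.imwrite('pics/crop2.png',a)
b=cv2.resize(cv2.imread('pics/sc0.png')[205:325,210:370],(800,600),interpolation=2)
cv2.imwrite('pics/crop3.png',b)
E
```

```text
(no output)
```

View pics/crop2.png

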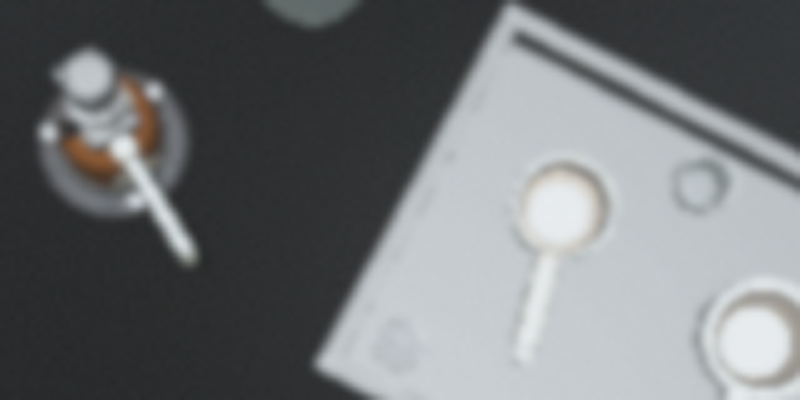

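View pics/crop3.png

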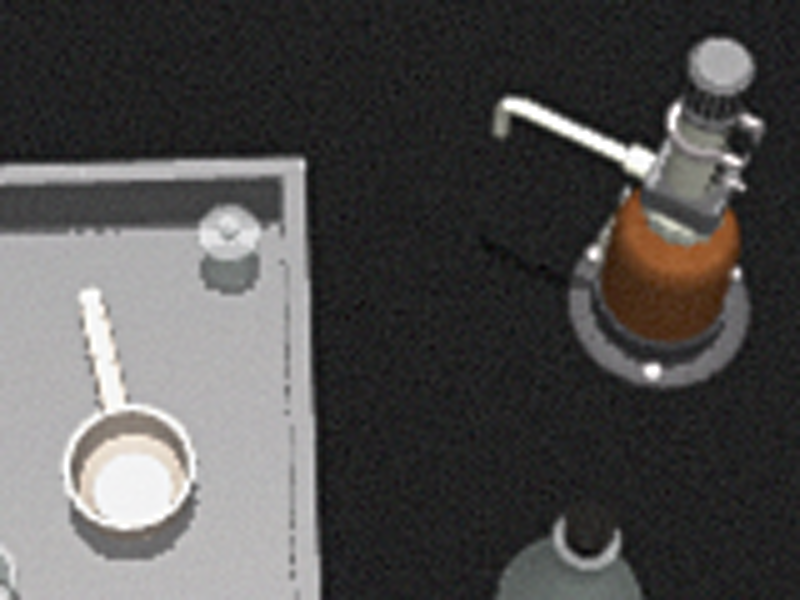

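Top crop: casserole rim centre at (563,207), handle end at (523,360), knob top at (89,76), spout end at (191,258). Scene crop: rim centre at (129,467), handle end at (90,290), knob top at (722,66), spout mouth at (499,133). The choice of dish is confirmed.

```bash
cat >> h.py <<'E'
def T(x,y): return ('top0',240+(x+.5)/5-.5,150+(y+.5)/5-.5)
def S(x,y): return ('sc0',210+(x+.5)/5-.5,205+(y+.5)/5-.5)
E
python3 - <<'E'
from h import *
for n,t,s,z in[('rim',(563,207),(129,467),47),('hend',(523,358),(90,292),41),('knobtop',(89,76),(722,66),284),('base',(114,140),(659,297),6),('spout',(191,258),(499,133),114),('bottle',(397,345),(229,235),56),('beaker',(700,186),(0,0),55),('flaskcap',(0,0),(592,525),132),('crateR',(320,362),(300,165),60),('crateT',(512,8),(300,165),60)]:
    print(n,atz(*T(*t),z),atz(*S(*s),z))
for n,p,z in [('flaskT',(303,144),60),('reagT',(172,186),120),('tipT',(169,243),67),('crateR',(438,202),60),('crateB',(402,272),60),('mortar',(392,217),53),('black',(237,271),40),('rack',(220,127),40)]: print(n,atz('top0',*p,z))
for n,p,z in [('flaskS',(324,326),0),('reagS',(426,188),135),('tipS',(387,155),67)]: print(n,atz('sc0',*p,z))
E
```

```text
rim [ 594.6 -177.3   47. ] [ 595.7 -178.2   47. ]
hend [ 489.8 -150.2   41. ] [ 489.8 -148.3   41. ]
knobtop [643.3 136.9 284. ] [645.4 136.  284. ]
base [645.6 137.5   6. ] [638.7 141.4   6. ]
spout [550.5  78.9 114. ] [548.5  80.5 114. ]
bottle [497.2 -62.   56. ] [503.8 -66.6  56. ]
beaker [ 608.9 -270.7   55. ] [ 299.3 -110.1   55. ]
flaskcap [720.5 207.3 132. ] [770.2  -2.8 132. ]
crateR [484.8  -9.   60. ] [486.4 -10.9  60. ]
crateT [ 731.6 -140.6   60. ] [486.4 -10.9  60. ]
flaskT [756.2  -5.4  60. ]
reagT [598.5 433.2 120. ]
tipT [408.9 451.4  67. ]
crateR [ 557.  -469.3   60. ]
crateB [ 317.1 -344.3   60. ]
mortar [ 504.8 -313.1   53. ]
black [314.6 219.7  40. ]
rack [819.8 287.5  40. ]
flaskS [ 7.683e+02 -2.000e-01  0.000e+00]
reagS [602.2 438.9 135. ]
tipS [415. 453.  67.]
```

Both views agree to about 2 mm:
- Casserole at (595,-178), handle along 165°.
- Dispenser axis at (644,136.5), spout tip at (549.5,80). That is 110.5 mm from the axis, which matches the spec.

Next I move above the handle and take a wrist look.

Request:
servo_tool([
  [[0.029,0.039,0,-3.8,0.05],[0.029,0.039,0,-3.8,0.05],[0.029,0.039,0,-3.8,0.05],[0.029,0.039,0,-3.8,0.05],[0.029,0.039,0,-3.8,0.05],[0.029,0.039,0,-3.8,0.05],[0.029,0.039,0,-3.8,0.05],[0.029,0.039,0,-3.8,0.05],[0.029,0.039,-0.02,-3.8,0.05],[0.029,0.039,-0.03,-3.8,0.05]],
], force=60)

```text
time: 1.1
tool_pos: [518.2, -168.7, 259.7]
tcp_rot: [180.0, -0.2, -15.5]
ft_force: [1.8, -0.4, 0.1]
finger_gap: 50.1
grip_force: 0.0
```

Request:
servo_tool([
  [[0.004,0.005,-0.03,0,0.05],[0,0,-0.03,0,0.05],[0,0,0,0,0.05]],
])

```text
time: 1.4
tool_pos: [517.6, -163.5, 193.2]
tcp_rot: [-179.9, 0.5, -15.2]
ft_force: [-0.7, 0.0, -1.8]
finger_gap: 50.2
grip_force: 0.0
```

```bash
python3 - <<'E'
from h import *
s=snap('wrist','w1');print(s['cam_to_world'].round(2),s['fx']);x=sense();print(x['time'],x['tool_pos'],x['tcp_rot'],x['finger_gap'])
print([proj('w1',p) for p in [(595.2,-177.8,47),(489.8,-149.2,41)]])
E
```

```text
[[-2.6000e-01 -9.3000e-01 -2.6000e-01  5.8205e+02]
 [-9.6000e-01  2.5000e-01  7.0000e-02 -1.7995e+02]
 [-0.0000e+00  2.7000e-01 -9.6000e-01  2.6243e+02]
 [ 0.0000e+00  0.0000e+00  0.0000e+00  1.0000e+00]] 323.69384343051695
1.45 [ 518.66399657 -164.44356278  196.05511974] [-179.95839115    0.33794974  -15.29290918] 50.00463370025339
[array([276.9,  91.3]), array([278.3, 247.6])]
```

View pics/w1.png

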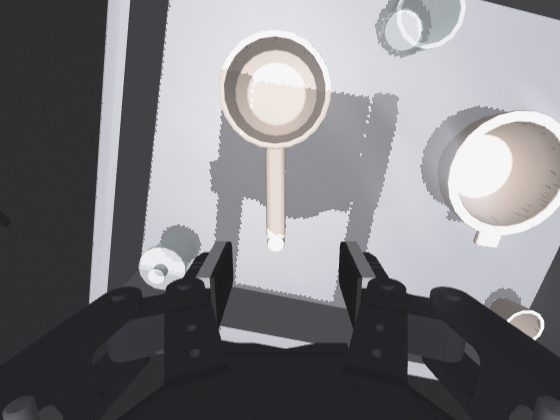

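The wrist view shows the rim centre at (275,90) and the handle end at (276,249), within 2 px of the prediction. I descend.

Request:
servo_tool([
  [[0,0,-0.03,0,0.05],[0,0,-0.02,0,0.05],[0,0,0,0,0.05],[0,0,0,0,0.05]],
])

```text
time: 1.85
tool_pos: [520.9, -166.0, 150.4]
tcp_rot: [180.0, -0.1, -15.4]
ft_force: [-0.9, 0.2, 1.3]
finger_gap: 49.9
grip_force: 0.0
```

Request:
servo_tool([
  [[0.004,0.007,-0.03,0,0.05],[0,0,-0.02,0,0.05],[0,0,-0.01,0,0.05],[0,0,0,0,0.05],[0,0,0,0,0.05]],
])

```text
time: 2.35
tool_pos: [525.3, -159.0, 90.3]
tcp_rot: [180.0, -0.1, -15.3]
ft_force: [0.1, -0.6, 0.3]
finger_gap: 49.8
grip_force: 0.0
```

```bash
python3 - <<'E'
from h import *
s=snap('wrist','w2');x=sense();print(x['time'],x['tool_pos'],x['tcp_rot'],x['finger_gap'])
o=s['frame']
for f in ['w2']: print([proj(f,p) for p in [(595.2,-177.8,47),(489.8,-149.2,41)]])
E
```

```text
2.4 [ 525.47479673 -159.0087927    90.53801429] [ 1.79982004e+02 -1.56864815e-01 -1.53388494e+01] 50.22925935071573
[array([287.8,  94.5]), array([287.9, 357.5])]
```

View pics/w2.png

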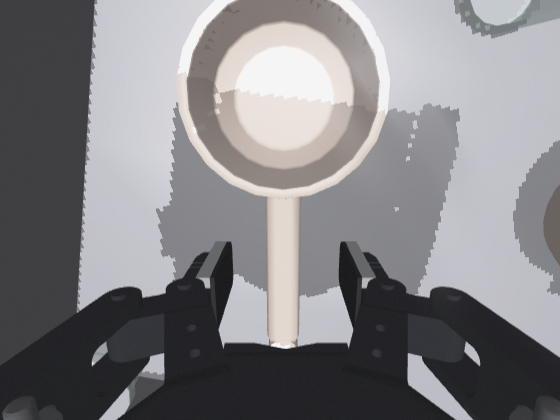

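The handle sits at column 283 and the pads centre at 286, so it is centred to about 1 mm. I close and lift.

Request:
servo_tool([
  [[0,0,0,0,0.005],[0,0,0,0,0.005],[0,0,0,0,0.005],[0,0,0,0,0.005],[0,0,0,0,0.005],[0,0,0,0,0.005],[0,0,0,0,0.005],[0,0,0,0,0.005]],
], force=70)

```text
time: 3.2
tool_pos: [524.6, -158.5, 89.0]
tcp_rot: [180.0, -0.0, -15.3]
ft_force: [-2.1, 0.0, 5.9]
finger_gap: 12.7
grip_force: 68.9
```

Request:
servo_tool([
  [[0,0,0.005,0,0.005],[0,0,0.01,0,0.005],[0,0,0.01,0,0.005],[0,0,0.015,0,0.005],[0,0,0.015,0,0.005],[0,0,0.015,0,0.005],[0,0,0.015,0,0.005],[0,0,0.01,0,0.005],[0,0,0,0,0.005],[0,0,0,0,0.005]],
])

```text
time: 4.2
tool_pos: [524.3, -158.3, 183.6]
tcp_rot: [180.0, -0.0, -15.3]
ft_force: [0.3, 1.1, -2.0]
finger_gap: 12.3
grip_force: 68.2
```

```bash
python3 - <<'E'
from h import *
s=snap('wrist','w3');x=sense();print(x['time'],x['tool_pos'],x['tcp_rot'],x['finger_gap'],x['grip_force'],x['ft_force'],x['wrist_torque'])
a=cv2.imread('pics/w2.png');cv2.imwrite('pics/w23.png',np.hstack([a[:,80:480],s['frame'][:,80:480]]))
E
```

```text
4.25 [ 523.94222679 -158.23571319  182.94472259] [-1.79994077e+02  5.77152218e-02 -1.53230908e+01] 12.895172747242484 68.20635795593262 [ 0.29428492 -0.39650523 -0.82046672] [-0.00945384  0.10546134 -0.03256874]
```

View pics/w23.png

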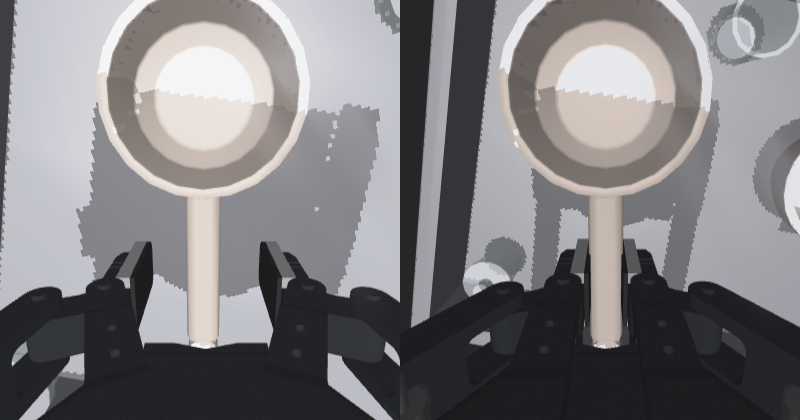

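The dish is held level, with the rim centre shifted by only 2 px. I carry it to a point beside the spout, lower it, and bring it in sideways.

Request:
servo_tool([
  [[-0.006,0.014,0,0,0.005],[-0.012,0.028,0,0,0.005],[-0.012,0.028,0,0,0.005],[-0.012,0.028,0,0,0.005],[-0.012,0.028,0,0,0.005],[-0.012,0.028,0,0,0.005],[-0.012,0.028,0,0,0.005],[-0.012,0.028,0,0,0.005],[-0.012,0.028,0,0,0.005],[-0.012,0.028,0,0,0.005]],
])

```text
time: 5.25
tool_pos: [408.5, 109.1, 182.7]
tcp_rot: [180.0, 0.1, -15.3]
ft_force: [0.6, -0.2, -1.6]
finger_gap: 13.0
grip_force: 68.3
```

Request:
servo_tool([
  [[-0.009,0.013,-0.01,0,0.005],[0,0,-0.015,0,0.005],[0,0,-0.015,0,0.005],[0,0,-0.015,0,0.005],[0,0,-0.015,0,0.005],[0,0,-0.012,0,0.005],[0,0,-0.008,0,0.005],[0,0,0,0,0.005],[0,0,0,0,0.005],[0,0,0,0,0.005]],
])

```text
time: 6.25
tool_pos: [401.9, 120.7, 94.3]
tcp_rot: [-180.0, -0.1, -15.3]
ft_force: [0.1, 0.2, -0.7]
finger_gap: 12.7
grip_force: 68.3
```

Request:
servo_tool([
  [[0.007,-0.002,0,0,0.005],[0.015,-0.004,0,0,0.005],[0.015,-0.004,0,0,0.005],[0.015,-0.004,0,0,0.005],[0.015,-0.004,0,0,0.005],[0.01,-0.0035,0,0,0.005],[0,0,-0.004,0,0.005],[0,0,0,0,0.005],[0,0,0,0,0.005]],
])

```text
time: 7.15
tool_pos: [477.4, 99.2, 89.0]
tcp_rot: [180.0, 0.1, -15.3]
ft_force: [-0.1, 0.4, -1.0]
finger_gap: 12.5
grip_force: 68.3
```

```bash
python3 - <<'E'
from h import *
a=snap('top','top1');b=snap('scene','sc1');w=snap('wrist','w4');x=sense();print(x['time'],x['tool_pos'],x['tcp_rot'],x['ft_force'])
cv2.imwrite('pics/c4.png',np.hstack([cv2.resize(b['frame'][170:270,270:370],(400,400),interpolation=2),cv2.resize(w['frame'],(400,300))[:, :].repeat(1,0) if 0 else cv2.copyMakeBorder(cv2.resize(w['frame'],(400,300)),0,100,0,0,0)]))
print(proj('w4',(549.5,79.7,114)),proj('sc1',(549.5,79.7,114)),proj('sc1',(549.5,79.7,46)),proj('w4',(549.5,79.7,46)))
E
```

```text
7.3 [477.88788631  99.33270169  89.58696701] [ 1.79998663e+02  1.07742160e-02 -1.53017466e+01] [-0.12631576 -1.4032364  -0.93494346]
[294.2  45.5] [309.4 231.6] [307.9 243.1] [288.7  87.7]
```

View pics/c4.png

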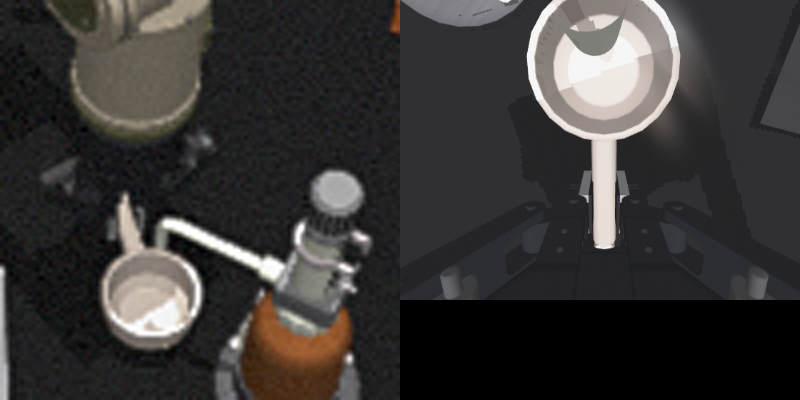

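In the scene crop, the rim centre is at about (151,292), which is scene pixel (307.6,243). The predicted target is (307.9,242.5), so the dish is centred under the spout. I nudge 1 mm and lower it to contact.

Request:
servo_tool([
  [[0.001,0,-0.002,0,0.005],[0,0,-0.001,0,0.005],[0,0,-0.001,0,0.005],[0,0,0,0,0.005],[0,0,0,0,0.005]],
])

```text
time: 7.8
tool_pos: [479.3, 99.1, 85.5]
tcp_rot: [180.0, 0.0, -15.3]
ft_force: [0.2, 0.1, -1.8]
finger_gap: 12.8
grip_force: 68.3
```

Request:
servo_tool([
  [[0,0,-0.001,0,0.005],[0,0,-0.0005,0,0.005],[0,0,0,0,0.005],[0,0,0,0,0.005]],
])

```text
time: 8.2
tool_pos: [479.4, 99.2, 84.3]
tcp_rot: [-180.0, -0.0, -15.3]
ft_force: [-3.5, 1.0, 5.2]
finger_gap: 12.3
grip_force: 69.0
```

Contact is at 5 N. I release, back off along the handle, then rise.

Request:
servo_tool([
  [[0,0,0,0,0.03],[0,0,0,0,0.045],[0,0,0,0,0.045],[0,0,0,0,0.045],[0,0,0,0,0.045],[-0.01,0.0026,0,0,0.045],[-0.02,0.0053,0,0,0.045],[-0.025,0.0066,0,0,0.045],[-0.02,0.0053,0.01,0,0.045],[0,0,0.03,0,0.045]],
])

```text
time: 9.2
tool_pos: [398.6, 119.0, 120.5]
tcp_rot: [179.8, 0.5, -15.3]
ft_force: [1.0, -0.8, 0.2]
finger_gap: 45.1
grip_force: 0.0
```

```bash
python3 - <<'E'
from h import *
w=snap('wrist','w5');b=snap('scene','sc2');x=sense();print(x['time'],x['tool_pos'],x['joint_pos'].round(1))
cv2.imwrite('pics/c5.png',np.hstack([cv2.resize(b['frame'][180:280,280:380],(400,400),interpolation=2),cv2.copyMakeBorder(cv2.resize(w['frame'],(400,300)),0,100,0,0,0)]))
print(proj('w5',(549.5,79.7,42)),proj('w5',(549.5,79.7,114)),proj('sc2',(549.5,79.7,42)))
E
```

```text
9.3 [405.30563422 119.62179027 127.26091521] [  9.5 -11.6 123.1   0.   68.2 114.8]
[ 282.8 -142.4] [ 281.  -501.6] [307.8 243.7]
```

View pics/c5.png

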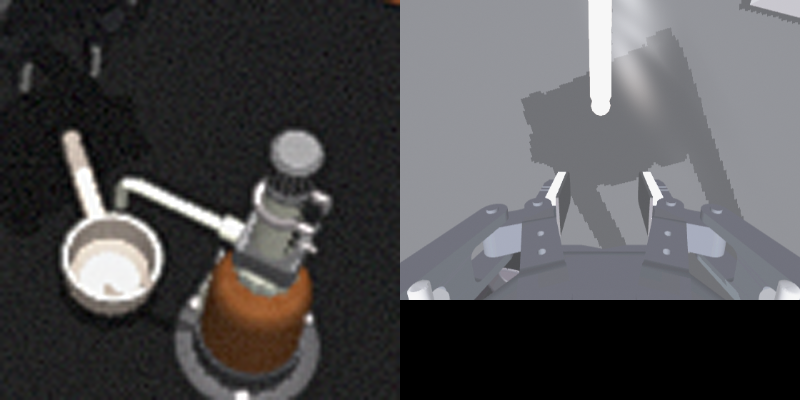

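The dish stands free with its rim centre at scene pixel (307.9,243.7), exactly at the target projection, and the spout is clear.

Next I bring the wrist camera beside the barrel on the index side. From there I can measure the clip against the index.

Request:
servo_tool([
  [[0,0,0.04,0,0.03],[0,0.005,0.045,0,0.03],[0.022,0.014,0.04,-1.5,0.03],[0.03,0.015,0.013,-2,0.03],[0.03,0.015,0,-2,0.03],[0.03,0.015,0,-2,0.03],[0.03,0.015,0,-2,0.03],[0.03,0.015,0,-2,0.03],[0.03,0.015,0,-2,0.03],[0.025,0.013,0,-1.5,0.03]],
])

```text
time: 10.3
tool_pos: [632.1, 241.7, 260.9]
tcp_rot: [180.0, 0.0, -30.4]
ft_force: [0.0, -0.1, 0.9]
finger_gap: 30.0
grip_force: 0.0
```

Request:
servo_tool([
  [[0,0,0,0,0.03],[0,0,0,0,0.03]],
])

```text
time: 10.5
tool_pos: [630.8, 241.0, 260.6]
tcp_rot: [179.9, 0.1, -30.3]
ft_force: [-0.8, 0.7, 0.8]
finger_gap: 30.0
grip_force: 0.0
```

```bash
python3 - <<'E'
from h import *
w=snap('wrist','v1');x=sense();print(x['time'],x['tool_pos'],x['tcp_rot'],x['joint_pos'].round(1))
u=np.array([np.cos(np.radians(30.9)),np.sin(np.radians(30.9)),0])
A=np.array([644.3,136.5,0])
for z in (176,201,231): print(z,proj('v1',A+21*u+[0,0,z]))
print(proj('v1',A+[0,0,284]))
E
```

```text
10.55 [630.5291796  240.75494206 261.22466513] [ 1.79924261e+02  6.28941711e-02 -3.02927753e+01] [ 16.6  20.3  74.9  -0.   85.  136.8]
176 [430.8  94. ]
201 [459.5  90.1]
231 [513.4  82.7]
[889.2 124.1]
```

Request:
servo_tool([
  [[0,0.003,-0.01,0,0.03],[0,0.002,-0.01,0,0.03],[0,0,0,0,0.03],[0,0,0,0,0.03]],
])

```text
time: 10.95
tool_pos: [630.7, 245.8, 241.4]
tcp_rot: [179.9, 0.1, -30.3]
ft_force: [-0.1, -0.4, 0.6]
finger_gap: 30.2
grip_force: 0.0
```

```bash
python3 - <<'E'
from h import *
w=snap('wrist','v2');x=sense();print(x['time'],x['tool_pos'])
u=np.array([np.cos(np.radians(30.9)),np.sin(np.radians(30.9)),0])
A=np.array([644.3,136.5,0])
for z in (176,201,231): print(z,proj('v2',A+21*u+[0,0,z]))
a=cv2.imread('pics/v1.png')
f=lambda i:cv2.resize(i[50:125,360:560],(800,300),interpolation=cv2.INTER_CUBIC)
cv2.imwrite('pics/v12.png',np.vstack([f(a),f(w['frame'])]))
E
```

```text
11.0 [631.03474119 245.83766221 242.04458592]
176 [463.1  84.4]
201 [504.6  77.4]
231 [589.9  63.1]
```

View pics/v12.png

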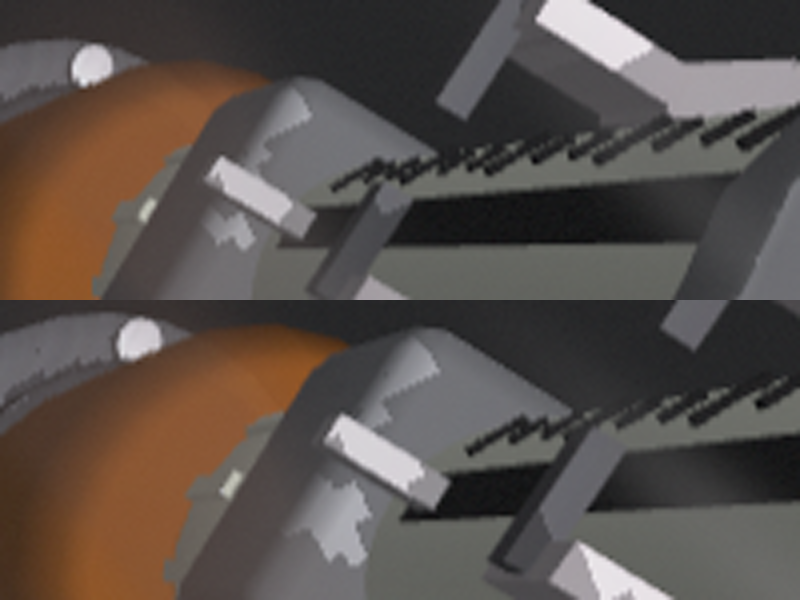

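The top half of the picture is v1, with barrel-up pointing right. The index is the white radial bar at crop (215–315,165–225). The two clip blades are collinear, with tips at (450,105) and (400,195) either side of the slot. I'll fit these with the model.

```bash
python3 - <<'E'
from h import *
th=np.radians(30.9);u=np.array([np.cos(th),np.sin(th),0]);t=np.array([-u[1],u[0],0]);A=np.array([644.3,136.5,0])
off={'v1':0,'v2':300}
def c(f,r,tt,z):
    p=proj(f,A+r*u+tt*t+[0,0,z]); return ((p-[360,50]+.5)*4+[0,off[f]]).round(0)
for f in off:
    print(f,'index r=14.5,17,21,24 z=177.5',[c(f,r,0,177.5).tolist() for r in(14.5,17,21,24)])
    print(' tab edges z174.5/177.5 t+-2 r21',[c(f,21,s,z).tolist() for s in(-2,2) for z in(174.5,177.5)])
    for z in range(195,235,5): print(z,[c(f,21,s,z).tolist() for s in(-10,-4,0,4,10)])
E
```

```text
v1 index r=14.5,17,21,24 z=177.5 [[338.0, 207.0], [320.0, 196.0], [291.0, 177.0], [269.0, 164.0]]
 tab edges z174.5/177.5 t+-2 r21 [[290.0, 163.0], [301.0, 161.0], [269.0, 195.0], [280.0, 194.0]]
195 [[430.0, 72.0], [393.0, 129.0], [368.0, 167.0], [344.0, 204.0], [309.0, 258.0]]
200 [[459.0, 65.0], [420.0, 124.0], [394.0, 163.0], [369.0, 202.0], [332.0, 258.0]]
205 [[490.0, 57.0], [449.0, 119.0], [422.0, 159.0], [396.0, 199.0], [358.0, 258.0]]
210 [[524.0, 48.0], [481.0, 113.0], [453.0, 155.0], [425.0, 197.0], [385.0, 258.0]]
215 [[561.0, 38.0], [516.0, 106.0], [486.0, 150.0], [457.0, 194.0], [414.0, 258.0]]
220 [[602.0, 28.0], [554.0, 99.0], [522.0, 146.0], [492.0, 191.0], [446.0, 258.0]]
225 [[647.0, 17.0], [596.0, 92.0], [562.0, 140.0], [530.0, 188.0], [482.0, 258.0]]
230 [[696.0, 4.0], [642.0, 83.0], [606.0, 134.0], [572.0, 184.0], [521.0, 258.0]]
v2 index r=14.5,17,21,24 z=177.5 [[476.0, 472.0], [456.0, 459.0], [422.0, 438.0], [398.0, 422.0]]
 tab edges z174.5/177.5 t+-2 r21 [[418.0, 422.0], [435.0, 419.0], [394.0, 459.0], [410.0, 457.0]]
195 [[610.0, 307.0], [564.0, 375.0], [534.0, 419.0], [504.0, 463.0], [461.0, 528.0]]
200 [[653.0, 295.0], [604.0, 366.0], [572.0, 413.0], [541.0, 459.0], [495.0, 526.0]]
205 [[700.0, 282.0], [648.0, 357.0], [614.0, 406.0], [581.0, 454.0], [533.0, 524.0]]
210 [[752.0, 267.0], [697.0, 346.0], [661.0, 398.0], [626.0, 449.0], [574.0, 523.0]]
215 [[810.0, 251.0], [750.0, 335.0], [712.0, 389.0], [675.0, 443.0], [620.0, 521.0]]
220 [[874.0, 233.0], [810.0, 322.0], [770.0, 380.0], [729.0, 436.0], [670.0, 519.0]]
225 [[946.0, 213.0], [878.0, 308.0], [834.0, 369.0], [790.0, 429.0], [727.0, 516.0]]
230 [[1028.0, 190.0], [954.0, 291.0], [906.0, 357.0], [859.0, 421.0], [790.0, 514.0]]
```

```bash
python3 - <<'E'
from h import *
th=np.radians(30.9);u=np.array([np.cos(th),np.sin(th),0]);t=np.array([-u[1],u[0],0]);A=np.array([644.3,136.5,0])
def cs(r,tt,z):
    p=proj('sc0',A+r*u+tt*t+[0,0,z]); return ((p-[210,205]+.5)*5).round(0).tolist()
for z in (176,190,200,210,220,230,240,247,284): print(z,'axis',cs(0,0,z),'r21',cs(21,0,z),'t-+6',cs(21,-6,z),cs(21,6,z))
g=cv2.imread('pics/sc0.png')[224:246,340:364].mean(2).astype(int)
print('cols 340..363 rows 224..');print('\n'.join(' '.join('%3d'%x for x in r) for r in g))
a=cv2.imread('pics/v1.png');print(a[50:125:2,430:560:3].mean(2).astype(int).shape)
g=cv2.cvtColor(a,6)[50:126:3,400:560:3]
print('v1 rows50..step3, cols400.. step3');print('\n'.join(' '.join('%3d'%x for x in r) for r in g))
E
```

```text
176 axis [694.0, 170.0] r21 [731.0, 187.0] t-+6 [726.0, 196.0] [736.0, 178.0]
190 axis [698.0, 157.0] r21 [734.0, 174.0] t-+6 [730.0, 183.0] [739.0, 165.0]
200 axis [700.0, 147.0] r21 [738.0, 165.0] t-+6 [732.0, 174.0] [742.0, 156.0]
210 axis [702.0, 138.0] r21 [740.0, 155.0] t-+6 [735.0, 165.0] [745.0, 147.0]
220 axis [705.0, 128.0] r21 [743.0, 146.0] t-+6 [738.0, 155.0] [748.0, 137.0]
230 axis [708.0, 118.0] r21 [746.0, 137.0] t-+6 [741.0, 146.0] [751.0, 128.0]
240 axis [711.0, 109.0] r21 [748.0, 127.0] t-+6 [744.0, 136.0] [754.0, 118.0]
247 axis [712.0, 102.0] r21 [751.0, 120.0] t-+6 [746.0, 130.0] [756.0, 111.0]
284 axis [722.0, 65.0] r21 [762.0, 82.0] t-+6 [756.0, 92.0] [766.0, 73.0]
cols 340..363 rows 224..
 32  34  21  30  27  49  74  44  43  47  37  62  46  68  47  63  52  42  23  28  22  30  26  30
 37  28  30  24  63 131  95  38  42  30  46  47  40  59  36  45  31  45  33  17  37  35  26  33
 30  26  24  57 151 254 110  62  54  26  63  46  54  51  27  63  30  42  50  31  23  34  33  31
 31  24  27  96 223 252  94  91  80  43  58  28  56  45  36  50  37  56  80  81  32  17  
[... 6693 characters left out ...]
 100 102 101  66  62  67  68  71  79 113 109 110 111
 74  88 100 106 113 112 113 112  99 100  99  99 100  67  82  78  86 102 100  99  99 100 100  99  99  98 101 100  99 100 100 101 100  99 101 100 101 101 100 101  99 100 100 101  58  61  62  68  70 102 112 110 111 111
 82  98 103 110 112 112 112 112  99  99  99 100  80  78  84  84  88 158 160 147  99  99  99  98  99  98  98  98  99  98  99  99  98 100  99  98  99  99  99  99  99  99  99  73  56  58  62  65  71 114 110 110 110 110
 91 100 107 111 112 112 113 111  98  98  99  99  96  88  81  90 145 157 160 161 161 119 100  98  98  98  99  97  98  97  98  98  98  99  98  98  99  98 100  98  98  98  99  55  58  57  61  66 146 112 111 111 113 111
```

The single-view fit is ambiguous because it depends on the assumed radius. I'll take more views along a lateral baseline and triangulate tracked points.

Request:
servo_tool([
  [[0.013,-0.0075,0.004,0,0.03],[0,0,0.004,0,0.03],[0,0,0,0,0.03],[0,0,0,0,0.03]],
])

```text
time: 11.4
tool_pos: [644.2, 238.7, 250.5]
tcp_rot: [-180.0, -0.0, -30.3]
ft_force: [0.1, 0.8, 1.1]
finger_gap: 29.8
grip_force: 0.0
```

```bash
python3 -c "
from h import *
snap('wrist','v3');print(sense()['tool_pos'])"
```

```text
[644.0400956  238.68291516 250.219915  ]
```

Request:
servo_tool([
  [[0.015,-0.0087,0,0,0.03],[0,0,0,0,0.03],[0,0,0,0,0.03],[0,0,0,0,0.03]],
])

```text
time: 11.85
tool_pos: [658.8, 230.1, 249.9]
tcp_rot: [180.0, 0.0, -30.3]
ft_force: [0.2, 0.1, 0.7]
finger_gap: 30.2
grip_force: 0.0
```

```bash
python3 -c "
from h import *
snap('wrist','v4');print(sense()['tool_pos'])"
```

```text
[658.79152761 230.16964049 249.9573825 ]
```

Request:
servo_tool([
  [[0.015,-0.0087,0,0,0.03],[0,0,0,0,0.03],[0,0,0,0,0.03],[0,0,0,0,0.03]],
])

```text
time: 12.3
tool_pos: [673.8, 221.5, 250.0]
tcp_rot: [180.0, 0.0, -30.3]
ft_force: [0.1, -0.0, 0.6]
finger_gap: 29.8
grip_force: 0.0
```

```bash
cat > tri.py <<'E'
from h import *
names=['v1','v2','v3','v4','v5']
def P(f):
    s=np.load(f'pics/{f}.npz');T=np.linalg.inv(s['cam_to_world']);K=np.array([[s['fx'],0,s['cx']],[0,s['fy'],s['cy']],[0,0,1]]);return K@T[:3]
def tri(obs):
    A=[]
    for f,(x,y) in obs.items():
        p=P(f);n=np.linalg.norm(p[2,:3]);A+=[(x*p[2]-p[0])/n,(y*p[2]-p[1])/n]
    A=np.array(A);X=np.linalg.lstsq(A[:,:3],-A[:,3],rcond=None)[0]
    return X,{f:(np.array(o)-proj(f,X)).round(1).tolist() for f,o in obs.items()}
E
python3 - <<'E'
from tri import *
snap('wrist','v5');x=sense();print(x['time'],x['tool_pos'])
G=[cv2.imread(f'pics/{n}.png',0) for n in names]
c=lambda x,y:(360+(x+.5)/4-.5,50+(y+.5)/4-.5)
pts={'idx_outT':c(225,155),'idx_outB':c(207,178),'idx_in':c(313,215),'bladeU_out':c(438,101),'bladeU_in':c(466,119),'bladeL_in':c(411,199),'bladeL_out':c(376,186),'lugU':c(652,62),'tickend':c(333,188)}
u0=np.array([pts[k] for k in pts],np.float32).reshape(-1,1,2)
for rep in [0]:
  tr=[u0];p=u0
  # initial guesses by model-free chain tracking, forward-backward error
  for i in range(4):
    guess=p+np.float32([[[25,-7],[-15,25],[-5,30],[-5,30]][i]]) 
    q,st,e=cv2.calcOpticalFlowPyrLK(G[i],G[i+1],p,guess.copy(),winSize=(17,17),maxLevel=3,flags=cv2.OPTFLOW_USE_INITIAL_FLOW)
    b,_,_=cv2.calcOpticalFlowPyrLK(G[i+1],G[i],q,p.copy(),winSize=(17,17),maxLevel=3,flags=cv2.OPTFLOW_USE_INITIAL_FLOW)
    print(i,np.linalg.norm((b-p)[:,0],axis=1).round(1),e[:,0].round(0)); tr.append(q);p=q
for j,k in enumerate(pts):
    obs={n:tr[i][j,0].tolist() for i,n in enumerate(names)}
    X,res=tri(obs);print(k,X.round(1),[np.round(v,1).tolist() for v in obs.values()],res)
E
```

```text
12.35 [673.80607571 221.52082879 250.05963382]
0 [ 0.1  0.   0.3  0.1  0.1  0.1  9.5 16.6  0.6] [12. 13. 17.  3.  5. 19. 17.  0.  8.]
1 [ 1.8  3.9  0.5 15.4 61.   0.9  0.2 36.7  0.2] [29. 33. 18. 21. 38. 22. 12.  0.  9.]
2 [ 0.2  0.1  0.   2.8 12.5  7.9  4.9  5.8  0.3] [ 6.  6.  9. 24. 19. 16. 20. 47. 11.]
3 [ 4.3  6.   0.  72.2 11.9  0.3  0.1  1.3  0.1] [10. 23. 11. 23. 12. 14. 10.  7.  8.]
idx_outT [668.5 153.9 180.2] [[415.9, 88.4], [445.7, 77.6], [433.4, 119.9], [429.8, 159.6], [424.4, 198.3]] {'v1': [0.4, -0.4], 'v2': [-0.9, -0.3], 'v3': [0.1, 0.7], 'v4': [0.7, 0.1], 'v5': [-0.4, -0.1]}
idx_outB [667.5 156.6 182.8] [[411.4, 94.1], [441.0, 83.8], [433.3, 124.4], [429.4, 163.9], [421.5, 205.7]] {'v1': [-1.5, 0.5], 'v2': [-3.1, 0.4], 'v3': [2.5, -0.3], 'v4': [2.7, -1.6], 'v5': [-0.8, 1.0]}
idx_in [657.3 146.9 177.5] [[437.9, 103.4], [471.1, 95.3], [455.7, 133.9], [451.0, 172.7], [446.0, 209.8]] {'v1': [0.5, -0.2], 'v2': [0.2, 0.0], 'v3': [-0.1, 0.1], 'v4': [-0.2, 0.2], 'v5': [-0.2, -0.1]}
bladeU_out [666.3 146.2 210.8] [[469.1, 74.9], [525.4, 56.7], [495.6, 119.1], [496.6, 166.9], 
[... 428 characters left out ...]
v1': [-4.4, 1.8], 'v2': [3.7, 0.3], 'v3': [1.6, -0.1], 'v4': [-0.6, -1.0], 'v5': [0.4, -1.0]}
bladeL_out [658.7 143.6 186.7] [[453.6, 96.1], [489.7, 85.4], [471.4, 126.7], [470.1, 170.0], [463.8, 210.1]] {'v1': [0.4, 0.3], 'v2': [-2.2, -0.2], 'v3': [-2.2, -1.1], 'v4': [2.0, 0.4], 'v5': [1.5, 0.5]}
lugU [660.6 134.5 219.1] [[522.6, 65.1], [591.1, 55.0], [564.3, 110.2], [553.4, 167.1], [541.6, 220.0]] {'v1': [-5.3, -4.8], 'v2': [-7.3, 5.3], 'v3': [4.4, -0.6], 'v4': [3.9, 0.3], 'v5': [3.3, 0.6]}
tickend [658.9 144.  178. ] [[442.9, 96.6], [476.7, 87.6], [461.3, 127.1], [456.3, 166.5], [451.1, 204.1]] {'v1': [0.4, -0.3], 'v2': [-0.3, 0.1], 'v3': [0.1, 0.1], 'v4': [-0.1, 0.2], 'v5': [-0.1, -0.1]}
```

The index triangulates to z = 177.5 with 0.2 px residuals, so the calibration is good. The blade points lost track, so I use a plane sweep instead: horizontal-plane homographies scored by patch correlation.

```bash
cat > sweep.py <<'E'
from tri import *
def H(f,z):  # plane (x,y,z const) -> pixels
    p=P(f);return np.c_[p[:,0],p[:,1],p[:,2]*z+p[:,3]]
G={n:cv2.imread(f'pics/{n}.png',0).astype(np.float32) for n in names}
c=lambda x,y:(360+(x+.5)/4-.5,50+(y+.5)/4-.5)
def score(ref,quad,z,others):
    m=np.zeros(G[ref].shape,np.uint8);cv2.fillConvexPoly(m,np.int32(np.round(quad)),1);m=m>0;out=[]
    for o in others:
        W=cv2.warpPerspective(G[o],H(o,z)@np.linalg.inv(H(ref,z)),(560,420),flags=cv2.INTER_LINEAR|cv2.WARP_INVERSE_MAP,borderValue=-1)
        a,b=G[ref][m],W[m]
        out.append(np.nan if (b<0).any() else np.corrcoef(a,b)[0,1])
    return out
E
python3 - <<'E'
from sweep import *
def box(cx,cy,h): x,y=c(cx,cy);return [(x-h,y-h),(x+h,y-h),(x+h,y+h),(x-h,y+h)]
for nm,q in {'index':box(262,192,13),'bladeU_tip':box(452,107,7),'bladeU_mid':box(475,65,8),'bladeL_tip':box(395,195,5)}.items():
    zs=np.arange(165,245,.5);S=np.array([score('v1',q,z,['v2','v3','v4','v5']) for z in zs])
    b=np.nanargmax(np.where(np.isnan(S),-9,S),0);m=np.nanmean(S,1);i=np.nanargmax(m)
    print(nm,'per view z',zs[b],S.max(0).round(2),'mean best',zs[i],m[i].round(3))
E
```

```text
index per view z [176.5 176.  177.  178.5] [0.95 0.81 0.86 0.64] mean best 177.5 0.81
bladeU_tip per view z [218.  217.5 231.  240. ] [ nan 0.71 0.52 0.64] mean best 220.0 0.409
bladeU_mid per view z [217.5 217.5 226.  220. ] [ nan 0.99 0.39 0.46] mean best 219.0 0.582
bladeL_tip per view z [219.  220.5 191.  237.5] [0.82 0.6  0.27 0.42] mean best 222.0 0.374
```

```bash
python3 - <<'E'
from sweep import *
A=np.array([644.3,136.5])
U=atz('v1',*c(452,109),218);L=atz('v1',*c(393,192),218);U2=atz('v1',*c(480,55),218);L2=atz('v1',*c(355,240),218)
I=atz('v1',*c(262,192),177.5)
d=np.array([np.cos(np.radians(30.9)),np.sin(np.radians(30.9))]);t=np.array([-d[1],d[0]])
for n,p in dict(U=U,L=L,U2=U2,L2=L2,I=I).items(): print(n,p,'r,t',((p[:2]-A)@d).round(1),((p[:2]-A)@t).round(1))
zs=np.arange(205,235,.25)
for nm,X,h in [('Utip',U,6),('Umid',U2,6),('Ltip',L,5),('Lmid',L2,6)]:
  for a,b in [('v1','v2'),('v2','v3'),('v1','v3'),('v3','v4'),('v4','v5'),('v3','v5')]:
    x,y=proj(a,X);q=[(x-h,y-h),(x+h,y-h),(x+h,y+h),(x-h,y+h)]
    try:
      S=np.array([score(a,q,z,[b])[0] for z in zs]);S=np.where(np.isnan(S),-9,S);i=S.argmax();print(nm,a,b,zs[i],S[i].round(3),end=' | ')
    except Exception as e: print(nm,a,b,e)
  print()
x,y=proj('v4',(U+L)/2);x,y=int(x),int(y);print('v4 around',x,y, 'pred U,L',proj('v4',U),proj('v4',L))
g=G['v4'][y-27:y+27:2,x-40:x+40:2].astype(int)
print('\n'.join(' '.join('%3d'%k for k in r) for r in g))
E
```

```text
U [667.4 150.1 218. ] r,t 26.8 -0.2
L [663.8 156.7 218. ] r,t 27.1 7.3
U2 [670.1 146.6 218. ] r,t 27.3 -4.6
L2 [661.8 161.  218. ] r,t 27.6 12.0
I [662.4 150.7 177.5] r,t 22.8 2.9
Utip v1 v2 217.75 0.997 | Utip v2 v3 216.75 0.656 | Utip v1 v3 217.25 0.672 | Utip v3 v4 234.25 0.336 | Utip v4 v5 210.5 0.598 | Utip v3 v5 221.5 0.42 | 
Umid v1 v2 217.75 0.99 | Umid v2 v3 217.5 0.994 | Umid v1 v3 217.75 0.995 | Umid v3 v4 211.25 0.665 | Umid v4 v5 218.5 0.845 | Umid v3 v5 223.0 0.471 | 
Ltip v1 v2 218.75 0.843 | Ltip v2 v3 222.0 0.749 | Ltip v1 v3 222.5 0.597 | Ltip v3 v4 217.25 0.668 | Ltip v4 v5 205.0 0.716 | Ltip v3 v5 209.75 0.588 | 
Lmid v1 v2 218.25 0.896 | Lmid v2 v3 205.0 0.877 | Lmid v1 v3 234.75 0.639 | Lmid v3 v4 217.25 0.893 | Lmid v4 v5 216.75 0.979 | Lmid v3 v5 217.0 0.884 | 
v4 around 484 182 pred U,L [492.5 172.4] [477.1 192.1]
107 107 106 107 107 107 107 107 107 106 109 107 109 109 110 109 108 106 105 102  99  96  74  41  40  40  40  42  69  70  69  72  69  70  74  74 103 149 227 227
107 107 107 106 107 107 106 106 106 106 107 107  96 108 110 109 110 111 109 105 104 102 1
[... 3370 characters left out ...]
  71  37  38  34  32  31  31  29  28  27  29  23  25  23  25
 94  95  95  96  96  96  95  95  94  82  57  58  77  77  76  74  76  96  97  98  99  99 100  99 100 101 101  88  43  35  30  30  30  29  27  26  25  24  26  21
 94  95  95  96  96  95  95  95  95  57  56  75  77  75  76  77  92  98  97  98  98  98  99  99  99 100 100 100 101  95  69  34  30  30  27  29  27  24  25  24
 93  94  95  94  95  95  96  95  62  56  67  77  77  76  75  83  97  96  98  97  99  98  97  99 100 100  99 100 100 101 100 101  87  41  29  28  27  27  25  25
 93  93  94  95  94  94  94  80  55  58  76  76  77  75  76  95  96  97  96  97  97  98  97  97  99  99  99  99 100 100 100 101 101 101  94  69  26  27  24  25
```

The plane sweep puts the blade tops at z ≈ 217.4 (several pairs with correlation 0.98–0.99) and the index top at 177.5. The visible blade edge is about 2 mm thick, as specified. The mark is therefore at about 216.4, giving a dose of about 40.4 mm.

Now I rise over the knob and turn to yaw 31, so the camera sits on the index side.

Request:
servo_tool([
  [[0,0,0.03,0,0.05],[0,0,0.04,0,0.06],[0,0,0.04,0,0.06],[0,0,0.02,7,0.06],[-0.005,-0.012,0,8,0.06],[-0.005,-0.015,0,8,0.06],[-0.005,-0.015,0,8,0.06],[-0.005,-0.015,0,8,0.06],[-0.005,-0.015,0,8,0.06],[-0.004,-0.0112,0,8,0.06]],
], force=90)

```text
time: 13.35
tool_pos: [644.7, 137.3, 380.3]
tcp_rot: [180.0, -0.0, 25.0]
ft_force: [0.3, 0.2, -0.7]
finger_gap: 59.8
grip_force: 0.0
```

Request:
servo_tool([
  [[0,0,0,6.3,0.06],[0,0,0,0,0.06],[0,0,0,0,0.06]],
])

```text
time: 13.65
tool_pos: [645.1, 138.2, 380.2]
tcp_rot: [-180.0, -0.0, 30.8]
ft_force: [0.3, -0.9, -0.2]
finger_gap: 60.2
grip_force: 0.0
```

```bash
python3 - <<'E'
from h import *
w=snap('wrist','k1');x=sense();print(x['time'],x['tool_pos'],x['tcp_rot'],x['joint_pos'].round(1))
g=cv2.cvtColor(w['frame'],6);p=proj('k1',(644.4,138.3,284));s=323.7*16.5/(x['tool_pos'][2]+66-284)
print('pred',p,s)
c=cv2.HoughCircles(cv2.medianBlur(g,3),cv2.HOUGH_GRADIENT,1,20,param1=80,param2=15,minRadius=int(s*.8),maxRadius=int(s*1.25))
for q in c[0][:5]: print(q,atz('k1',q[0],q[1],284))
x0,y0=p.astype(int);print('\n'.join(' '.join('%3d'%k for k in r) for r in g[y0-60:y0+61:5,x0-60:x0+61:5]))
E
```

```text
13.7 [645.17142471 138.27719362 380.12735568] [-1.79991025e+02 -5.08527518e-03  3.08238214e+01] [ 7.6 15.9 67.8  0.  96.3 66.8]
pred [285.9 241.2] 32.943546001101524
[284.5 164.5  38.2] [680.4 160.6 284. ]
[284.5 234.5  29.3] [647.4 140.9 284. ]
[425.5 139.5  31.1] [727.8 105.9 284. ]
[51.5 74.5 31.5] [660.4 279.  284. ]
[31.5 62.5 32.2] [660.6 289.  284. ]
 60  59  60  61  61  71 110 153 238 183 172 176  35 141 107 239 163 149  83  46  47  47  48  48  49
 60  60  59  61  61  54  51  50 238 164 174 119  36 107 104 239 230 140 116  60  47  48  46  48  49
 61  60  59  60  61  49  54  58 239 164 174  71  37 159  70 239 153 109  61  60  61  60  46  46  48
 59  61  61  59  59  47  46  78 238 169 101 173 176 125  85 238 230  61  59  60  61  59  46  48  46
 60  61  61  61  63  60  60 237 191 155  38 100  98  82 126 117 238  60  60  61  61  59  46  44  46
 60  60  60  60 112 111 112 238  36  97  78  98 100  97  98  35 176  60  61  61  61  46  46  47  46
 60  60  60  60  98 105 109  50  35  98 114 139 139 118  95  33  60  61  59  59  61  47  46  46  60
 60  60  61  60  47  45  45  60 107 144 
[... 1059 characters left out ...]

 47  47  46  45  47  48 239 247 247  46 238 247 247 247 247  47  45  46  59  60  60  59  61  59  59
 46  46  44  46  79 241 244 211  46  46  46  47 247  46  45  47  47  56  59  60  59  60  60  60  61
 45  45  46 105 242 244 171  43  46  45  46  45 247  45  46  46  46  61  60  60  60  60  59  61  52
 46  46 149 244 244 120  46  45  47  47  47  47 247  46  45  47  51  60  60  61  61  60  52  46  89
 46 111 244 244  49  45  46  45  45  46  44  46 247  46  47  46  60  60  61  61  60  48  84  97  97
 46 244 244  45  44  46  46  47  46  46  45  46  46  46  47  47  60  61  61  46  65  97  97  96  97
 47  47  48  45  46  46  46  45  45  45  46  47  47  47  45  61  61  60  57  97  98  97  97  97  96
```

The knob top shows at about (284,239) against a prediction of (286,241), so it is about 1 mm off. I correct that, descend and grip.

Request:
servo_tool([
  [[0,0.001,-0.015,0,0.06],[0,0,-0.015,0,0.06],[0,0,-0.012,0,0.06],[0,0,-0.009,0,0.06],[0,0,-0.004,0,0.06],[0,0,0,0,0.06],[0,0,0,0,0.06],[0,0,0,0,0.06]],
])

```text
time: 14.5
tool_pos: [645.7, 138.9, 326.1]
tcp_rot: [180.0, -0.1, 31.0]
ft_force: [0.2, 0.3, 0.1]
finger_gap: 60.4
grip_force: 0.0
```

Request:
servo_tool([
  [[0,0,0,0,0.02],[0,0,0,0,0.02],[0,0,0,0,0.02],[0,0,0,0,0.02],[0,0,0,0,0.02],[0,0,0,0,0.02],[0,0,0,0,0.02],[0,0,0,0,0.02]],
])

```text
time: 15.3
tool_pos: [645.0, 139.7, 326.4]
tcp_rot: [-179.9, -0.1, 31.0]
ft_force: [-4.3, 3.1, 5.7]
finger_gap: 30.3
grip_force: 89.8
```

```bash
python3 - <<'E'
from h import *
snap('wrist','g1');Z=[]
for i in range(6): optics.snapshot('wrist');Z.append(sense()['tool_pos'])
x=sense();print(x['time'],np.mean(Z,0),np.std(Z,0),x['ft_force'],x['grip_force'],x['finger_gap'])
E
```

```text
15.65 [645.03710182 139.71513681 326.37049341] [0.01204381 0.0134888  0.00372209] [-4.16923696  2.94830456  5.29455398] 89.83793500810862 30.415367053584756
```

The knob is gripped and the TCP is stable at z = 326.37. I pull up 40.4 mm, slowly.

Request:
servo_tool([
  [[0,0,0.003,0,0.02],[0,0,0.005,0,0.02],[0,0,0.005,0,0.02],[0,0,0.005,0,0.02],[0,0,0.005,0,0.02],[0,0,0.005,0,0.02],[0,0,0.005,0,0.02],[0,0,0.004,0,0.02],[0,0,0.0024,0,0.02],[0,0,0,0,0.02]],
])

```text
time: 16.65
tool_pos: [645.1, 139.7, 362.8]
tcp_rot: [-179.9, 0.1, 31.0]
ft_force: [2.6, 5.5, -10.0]
finger_gap: 30.4
grip_force: 89.7
```

```bash
python3 - <<'E'
from h import *
snap('wrist','g2');snap('scene','sc3');snap('top','top3')
for i in range(3): optics.snapshot('wrist')
x=sense();print(x['time'],x['tool_pos'],x['ft_force'],x['grip_force'],x['finger_gap'])
th=np.radians(30.9);u=np.array([np.cos(th),np.sin(th),0]);t=np.array([-u[1],u[0],0]);A=np.array([644.4,138.8,0])
for r,tt,z in [(15,0,177.5),(21,0,177.5),(28,0,177.5)]: print('g1 idx',r,proj('g1',A+r*u+tt*t+[0,0,z]))
for r,tt in [(25,-4),(25,4),(21,0),(28,0)]: print('g1 blade',r,tt,proj('g1',A+r*u+tt*t+[0,0,217.4]),'g2',proj('g2',A+r*u+tt*t+[0,0,217.4]))
for f in('g1','g2'):
    g=cv2.imread(f'pics/{f}.png',0);print(f);print('\n'.join(' '.join('%3d'%k for k in r) for r in g[150:232:2,252:318:2]))
E
```

```text
16.95 [645.13057832 139.65760961 362.33851536] [ 3.06685987  6.30201915 -9.67560918] 89.71247546374798 29.848547360832683
g1 idx 15 [287.3 193.2]
g1 idx 21 [287.3 184.7]
g1 idx 28 [287.4 174.7]
g1 blade 25 -4 [294.7 192.5] g2 [293.4 179.6]
g1 blade 25 4 [280.7 192.5] g2 [281.6 179.6]
g1 blade 21 0 [287.7 199.3] g2 [287.5 185.4]
g1 blade 28 0 [287.7 187.3] g2 [287.5 175.2]
g1
247 247 247 247 183 188 153 174 140 115 117 118 119 118 118 119 119 119 118 117 118 117 117 115 113 119 155 172 134 149 173 173 173
245 247 247 247 213 161 175 127 118 119 119 119 122 124 127 129 132 133 129 127 124 121 121 117 115 115 114 156 173 141 175 175 175
165 229 196 167 225 172 125 116 117 120 126 133 139 141 142 144 150 150 145 144 140 139 134 128 122 116 115 114 145 170 139 176 175
168 169 169 152 214 126 117 121 128 135 141 149 155 157 159 160 164 164 161 160 157 154 153 144 136 129 122 116 113 140 170 151 173
164 164 144 170 140 117 127 135 143 149 156 164 169 172 173 176 178 179 178 173 172 170 165 159 153 146 138 129 118 113 173 159 169
166 165 159 168 118 128 140 151 158 164 169 178 186 186 188 19
[... 9404 characters left out ...]
 205 204 205 205 204 205 200 226  68  69
 76  72  82  83 194 204 203 204 203 203 203 204 204 203 164 142 143 149 149 149 195 206 205 205 204 205 205 205 205 205 145  69  67
 51  52  64  78 203 202 203 203 204 202 202 203 203 157 137 141 144 149 148 144 143 185 203 203 203 204 203 203 204 204 197  69  69
 53  53  70  75 202 202 202 203 202 204 203 203 190 136 138 142 143 149 148 142 143 143 204 203 202 203 203 203 204 203 197  69  69
 53  69  68  74 202 200 202 203 202 201 203 158 160 127 128 124  42  41 120 128 134 139 142 204 204 203 203 204 204 203 189  69  69
 64  69  69  74 201 202 202 202 202 182  81  41 121 113 112 113  41  44 113 112 112 111  41  60 156 203 204 204 202 202 184  68  69
```

The TCP rose only 35.97 mm: my rows summed to 39.4, and the arm sagged about 3 mm under the spring load. I add the rest.

Request:
servo_tool([
  [[0,0,0.002,0,0.02],[0,0,0.0015,0,0.02],[0,0,0.001,0,0.02],[0,0,0,0,0.02],[0,0,0,0,0.02],[0,0,0,0,0.02],[0,0,0,0,0.02],[0,0,0,0,0.02]],
])

```text
time: 17.75
tool_pos: [645.1, 139.7, 366.7]
tcp_rot: [-179.9, 0.1, 31.0]
ft_force: [3.2, 5.9, -10.1]
finger_gap: 30.3
grip_force: 89.7
```

```bash
cat > chk.py <<'E'
from h import *
import sys
f=sys.argv[1];snap('wrist',f)
for i in range(2): optics.snapshot('wrist')
x=sense();print(x['time'],x['tool_pos'],'draw',x['tool_pos'][2]-326.37,x['ft_force'],x['grip_force'],x['finger_gap'],x['tcp_rot'])
a,b=[cv2.imread(f'pics/{n}.png',0) for n in('g1',f)]
k=proj('g1',(645,139.7,284));R=323.7*16.5/108;m=np.zeros_like(a);cv2.circle(m,(int(k[0]),int(k[1])),int(R*.95),255,-1)
print('knob at',k,R)
for nm,mask in(('knob',m),):
    M=np.eye(2,3,dtype=np.float32);cc,M=cv2.findTransformECC(a,b,M,cv2.MOTION_AFFINE,(3,200,1e-6),mask,3)
    print(nm,cc,M.round(4).tolist(),'shift at knob',(M@np.r_[k,1]-k).round(2),'scale',np.sqrt(abs(np.linalg.det(M[:,:2]))))
E
python3 chk.py g3
```

```text
17.9 [645.12983096 139.66094072 366.67657791] draw 40.30657790971031 [ 2.57375677  5.30488053 -9.95662648] 89.7467377781868 30.46896025964749 [-1.79871385e+02  1.02779675e-01  3.10226951e+01]
knob at [287.3 292.4] 49.454166666666666
knob 0.9916190820111283 [[0.9976999759674072, 0.0024999999441206455, -0.08820000290870667], [-0.0038999998942017555, 0.9886999726295471, 4.0630998611450195]] shift at knob [-0.   -0.37] scale 0.99319136
```

```bash
python3 - <<'E'
from h import *
for f in('g1','g2','g3'):
    g=cv2.imread(f'pics/{f}.png',0).astype(int)
    print(f,'col285 rows165-200',g[165:200,284:288].mean(1).astype(int).tolist())
    print('  row186-190 cols276-296',g[186:191,276:297].mean(0).astype(int).tolist())
g=cv2.imread('pics/g3.png',0)
print('g3 rows 166.. cols 256..');print('\n'.join('%d: '%(166+i)+' '.join('%3d'%k for k in r) for i,r in enumerate(g[166:202,256:316:2])))
th=np.radians(30.9);u=np.array([np.cos(th),np.sin(th),0])
for f in('g1','g3'):
  for z in((176.5,177.5) if f=='g1' else (216.8,217.8)): print(f,z,[proj(f,np.array([645,139.5,0])+r*u+[0,0,z]).tolist() for r in(14.5,21,27.5)])
E
```

```text
g1 col285 rows165-200 [199, 198, 199, 198, 198, 198, 226, 231, 243, 240, 246, 247, 247, 247, 247, 247, 247, 247, 247, 247, 247, 247, 247, 247, 247, 247, 247, 247, 243, 166, 51, 51, 51, 51, 51]
  row186-190 cols276-296 [203, 203, 203, 221, 237, 237, 237, 243, 247, 247, 247, 247, 237, 237, 237, 234, 205, 205, 205, 205, 205]
g2 col285 rows165-200 [199, 238, 216, 132, 114, 115, 134, 163, 176, 196, 232, 240, 239, 239, 239, 239, 239, 238, 238, 239, 238, 238, 238, 238, 238, 238, 238, 238, 180, 67, 40, 40, 41, 40, 40]
  row186-190 cols276-296 [196, 198, 199, 200, 200, 200, 156, 104, 239, 239, 238, 238, 54, 134, 201, 200, 180, 131, 70, 65, 67]
g3 col285 rows165-200 [229, 221, 157, 112, 113, 129, 158, 177, 182, 196, 231, 239, 238, 238, 238, 238, 238, 238, 237, 237, 237, 238, 237, 237, 237, 237, 237, 237, 178, 66, 40, 40, 40, 40, 114]
  row186-190 cols276-296 [194, 195, 196, 197, 197, 198, 154, 103, 238, 238, 238, 237, 94, 125, 198, 198, 176, 146, 69, 63, 63]
g3 rows 166.. cols 256..
166: 102 118 135 156 168 172 172 157 157 157 159 165 167 169 214 236 159 156 153 147 152 147 148 162 169 168 163
[... 3919 characters left out ...]
5 181 190 194 197 198 199  81  39  40  41 198 197 172  66  62 129 245 245 241 151 114  83  68
199:  64  58  62  95 196 245 245 239 191 194 196 198 198  66 124 159  66 199 198 183  85  60 103 245 245 245 145 105  72  68
200:  51  51  57 102 241 245 245 235 191 195 196 170 159  97 126 147 101 150 159 144  78  89 170 245 245 245 198  95  69  67
201:  52  51  52 113 245 245 245 217 191 168 147 127 119 115 159 175 136 114 120 107  88  80 193 245 245 245 240  80  69  68
g1 176.5 [[286.9, 192.3], [286.9, 183.2], [286.9, 173.9]]
g1 177.5 [[286.9, 192.7], [286.9, 183.5], [286.9, 174.2]]
g3 216.8 [[287.0, 191.8], [287.1, 182.7], [287.1, 173.4]]
g3 217.8 [[287.0, 192.2], [287.1, 183.0], [287.1, 173.7]]
```

The index edge moved 0.24 px more than predicted and the knob scale is slightly down. Both point to about 0.5–0.7 mm of pad give. I raise 0.6 mm and check that the dish and ware are undisturbed.

Request:
servo_tool([
  [[0,0,0.0006,0,0.02],[0,0,0,0,0.02],[0,0,0,0,0.02],[0,0,0,0,0.02],[0,0,0,0,0.02],[0,0,0,0,0.02],[0,0,0,0,0.02]],
])

```text
time: 18.6
tool_pos: [645.1, 139.7, 367.2]
tcp_rot: [-179.9, 0.1, 31.0]
ft_force: [2.7, 5.8, -10.1]
finger_gap: 30.2
grip_force: 89.8
```

```bash
python3 chk.py g4; python3 - <<'E'
from h import *
g=cv2.imread('pics/g4.png',0).astype(int);print(g[190:198,284:288].mean(1))
s=snap('scene','sc4')['frame'];a=cv2.imread('pics/sc2.png');b=cv2.imread('pics/sc0.png')
for n,(x,y),r in [('dish',(308,244),14),]: print(n,np.abs(s[y-r:y+r,x-r:x+r].astype(int)-a[y-r:y+r,x-r:x+r]).mean())
for n,(x,y) in {'flask':(324,326),'reag':(420,205),'tip':(387,160),'mortar':(175,295),'beaker':(206,322),'wbottle':(256,253),'crucible':(153,258)}.items(): print(n,np.abs(s[y-14:y+14,x-14:x+14].astype(int)-b[y-14:y+14,x-14:x+14]).mean().round(1))
print(sense()['tool_pos'],sense()['qd'].round(2))
E
```

```text
18.75 [645.12697917 139.70230235 367.24050055] draw 40.8705005483734 [ 3.00188147  5.5225475  -9.49323992] 89.75452680140734 30.353885710219274 [-1.79868563e+02  1.03404729e-01  3.10243919e+01]
knob at [287.3 292.4] 49.454166666666666
knob 0.9916291842306726 [[0.9976999759674072, 0.0017000000225380063, 0.15109999477863312], [-0.003100000089034438, 0.9884999990463257, 3.9045000076293945]] shift at knob [-0.02 -0.38] scale 0.9930873
[237.25 237.75 237.5  178.75  67.5   41.    39.75  40.  ]
dish 4.680697278911564
flask 3.2
reag 3.7
tip 87.4
mortar 1.9
beaker 2.5
wbottle 2.6
crucible 2.7
[645.14052847 139.6790871  367.24933732] [ 0.08 -0.16 -0.08  0.02  0.01 -0.04]
```

The steady hold is good. The tip-box difference is probably arm occlusion, so I check it in the top view.

```bash
python3 - <<'E'
from h import *
s=snap('top','top4')['frame'].astype(int);b=cv2.imread('pics/top0.png').astype(int)
for n,(x,y) in {'tip':(169,243),'black':(237,271),'flask':(303,144),'reag':(174,187)}.items(): print(n,np.abs(s[y-14:y+14,x-14:x+14]-b[y-14:y+14,x-14:x+14]).mean().round(1))
print(sense()['tool_pos'])
E
```

```text
tip 1.1
black 97.2
flask 1.8
reag 0.8
[645.14416963 139.66120393 367.23782782]
```

```bash
python3 -c "
from h import *
print(r.hand_in())"
```

```text
the job is handed in; nothing more can be done
None
```

The casserole stands centred under the spout, and the arm is holding the knob drawn to the dose clip: about 40.3 mm, against a measured clip setting of about 40.4 mm (roughly ±0.5 mm). I never touched the clip, the other ware I could check had not moved, and the black look-alike was hidden by the arm in the final top view. Handed in at about 19 s.

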